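# Clip the check weight onto the load-cell eye

### The arm

A 6-joint arm with a two-finger parallel gripper is mounted at the origin on a cart in front of the work surface, level with it; the furniture and walls round the work are solid. World frame = base frame: x ahead of the robot, y to its left, z up, the work surface at z = 0. Lengths are in m, angles in rad, forces in N, time in s.
With the tool pointing down it reaches from about 0.35 to 0.975 m from the base axis. Payload 4.9 kg.
Tool frame: the origin (TCP) lies at the very end of the fingers, on their centre line; the grasp point (between the pads) lies 19 mm behind it; z points along the fingers, y is the direction in which the jaws open and shut (so a half turn about z gives the same grasp; the last joint's range is limited). The gripper opens to 85 mm and grips with 20 to 120 N. Pads are 22 mm wide; open, the fingers measure 114 mm over their backs; the gripper's body (76 mm by 85 mm) begins 54 mm behind the grasp point. The pads swing forward as they close: fully open they stand 13 mm farther back than shut.
Start: joints at [-1.337, 0.053, 1.613, -0, 1.476, -0.119], TCP at [0.216, -0.586, 0.231] pointing down, gripper open.
Joint ranges: [-3.01, 3.01], [-1.01, 2.22], [0.06, 2.58], [-1.02, 4.17], [0.09, 2.62], [-3.14, 3.14]. Speed limits (rad/s): [2.57, 2.57, 3.14, 3.14, 3.14, 3.14].

### API

Orientations are given as a unit quaternion [w, x, y, z].
In Python, from plant import state, eyes, job_done gives the robot as it stands.
- The arm moves only by the tool apply_moves, never from a script. Its argument "commands" is a list of rows, each an object with "linear": the shift along the tool's x, y, z in m, a list of three; "delta_rot": the turn, a rotation vector about the tool's x, y, z in degrees, a list of three; "fingers": the closure in counts, from 0 (fully open) to 255 (shut). In form: [{"linear": [x, y, z], "delta_rot": [wx, wy, wz], "fingers": fingers}, ...]. A call has exactly 8 rows; each row is the pose to reach, as a shift and turn from the pose commanded when the call began, along the tool's axes at that moment; what a row does not reach only later rows make up. A row lasts 1/10 s, in which the tool goes at most 50 mm and 8.59 degrees, less where a joint would pass 70% of its speed; a pose out of reach is approached as far as the arm can. A call with a gripper value outside its range is refused whole. The fingers move at their own pace and stop on an object; the grip force is fixed at half the most. Time passes only in rows, so rows that repeat a pose let the fingers close, or fill a call up. It gives the time, the measured TCP pose, the force and the opening at its end, in the units of the state.
- state(): the state, without advancing time (a new reading comes with each control period).
- eyes.grab_frame(name): name is "scene" or "top" or "wrist"; returns the picture (400x640x3 uint8, red, green, blue); there is no depth.
- eyes.camera_params(name): a dict with "fx", "fy", "cx", "cy" (pixels), "position" and "rotation" of the camera in the world; the wrist camera has in their place "T_tool_cam" (4x4, takes a point from camera to tool coordinates, whose origin is the TCP and whose axes are the flange's). Camera axes: x right, y down, z forward; pixel columns grow to the right and rows downward; lengths in m; the calibration is good to about 2 mm. The wrist camera is an equidistant fisheye: a pixel r from the principal point sees the ray r / f radians off the axis. A picture is of the moment at which its call begins: read the wrist's pose just before it. camera_params takes no time and is no camera call.
- job_done(): hands the job in, once; it reports no verdict.
The state is a dict: "time": time; "joint_pos": joint angles; "joint_vel": joint speeds; "joint_efforts": joint torques, N m; "tool_pos": TCP position; "tool_rot": TCP orientation; "contact_force": force on the tool from outside, world axes, zero at the start; "ft_torque": the same for the moment, N m; "gripper_width": opening from 0.0 (shut) to 1.0 (fully open).
Only numpy, scipy, OpenCV 4.12 (cv2) and the standard library are available. Lean on these libraries where they do the work, as an engineer would, in place of code of your own. Each camera call takes 0.05 s, during which the arm holds its last target.

### The job

Pick up the check weight by its grip block and clip its snap hook onto the D-shaped eye of the load-cell stand: push the sprung gate open against the eye's end bar, then let the bar up into the crook of the hook so that the gate snaps shut behind it. Leave the weight hanging still and upright from the eye, let go of it, and never let it press on the stand with more than 20 N. Leave the sanding block, sharpener and tweezers where they lie.

Things in the scene. Friction and masses are not known exactly. Their poses are not given: they have to be found in the camera images.
- check_weight: Loose upright steel check weight, 0.24 to 0.39 kg, 136 mm tall; origin: centre of its underside, z up, x towards the gate side of its hook (at the start roughly towards +y). Steel cylinder 48 mm across to z=40 mm, a snap hook in the x-z plane above it, a black grip block on top.
- grip_block (a point): Centre of the ribbed black grip block on top of the check weight, 20 x 20 mm with sides along x and y, z=108 to 136 mm of the check weight (this point z=122). Same axes as the weight.
- hook_nose (a point): Rounded end of the hook's nose (x=11, z=77 mm in the check weight's frame). Hook of 6 mm round bar, centre lines: foot about z=48, spine x=-14 from z=53 to 84, top of crook x=0 z=97, nose coming down at x=11 to z=80 mm.
- hook_seat (a point): Place under the crook of the hook where the eye's bar lies when the weight hangs: x=0, y=0, z=91 mm in the check weight's frame, same axes.
- hook_gate (a joint): Sprung gate of the hook, rad: 0 shut, grows inward to the spine, at most 1.15. 5 mm round bar, hinged at x=11, z=52 mm of the check weight, centre line 22 mm long, up to just below the nose. Spring 0.0175 Nm shut plus 0.07 Nm/rad: pushed 15 mm above the hinge it gives from 1.2 N and takes 3 to 4 N when wide open.
- load_stand: Load-cell stand fixed to the table: grey base, aluminium post 26 mm square, clamp head (32 x 36 mm, top z=137 mm). Origin under the post's centre on the table, z up. A steel rod leaves the head towards the stand's -x and carries a flat level D-shaped eye. The hook goes on with its x along the stand's x, moving towards the post, bar level with the gate.
- rod_mouth (a point): Where the rod leaves the clamp head (x=-16, z=130 mm of the stand). The eye is of 6 mm round bar; its end bar is level along the stand's y (straight -11 to 11 mm), z=130 mm, opening behind it 25 wide, 28 long. How far it is drawn out is not reported: end bar at x=-67 to -112 mm of the stand; see or feel for it. Clamped, it does not give at 20 N.
- sanding_block: Bystander, brown cork sanding block 48 x 85 x 25 mm lying on the table; origin at the centre of its underside. Not to be moved.
- sharpener: Bystander, small metal pencil sharpener 15 x 25 x 14 mm; origin at the centre of its underside. Not to be moved.
- tweezers: Bystander, tweezers 18 x 120 x 8 mm lying on the table; origin at the centre of its underside. Not to be moved.
There are look-alikes about, which are no part of the job. Of the things shaped like the check_weight, the steel one is meant.

How it is judged:
By the outcome, as a careful person would: the job done as asked, in the order asked, and still so for the second after the job is handed in, with the robot touching nothing.
It also fails if it takes over 72 s, if anything falls off the work surface, if the arm or the gripper's body presses on something with over 40 N, if the wrist force passes 120 N, or if a joint passes its speed limit or range.

## Working session

There is one attempt and no reset: what is moved stays moved. The work goes in short steps, Python scripts to look and compute and a tool call to move; the robot and the scene stay as the last step left them, time stands still between calls to the robot, and variables do not carry over. Pictures are saved under pics/ and viewed, and the job is handed in when it is done.

Besides the shell and the picture viewer there is one more tool, called after "Emit:" as name(argument=value, ...), one argument or row to a line, values as JSON. apply_moves: Moves the arm, as the interface text tells. Its arguments: {"type":"object","properties":{"commands":{"type":"array","items":{"type":"object","properties":{"linear":{"type":"array","items":{"type":"number"}},"delta_rot":{"type":"array","items":{"type":"number"}},"fingers":{"type":"number"}}}}},"required":["commands"]}

```bash
mkdir -p pics; ls; python3 - <<'E'
from plant import state, eyes
import cv2
s=state();print({k:s[k] for k in('time','tool_pos','tool_rot','contact_force','gripper_width')})
for n in('scene','top','wrist'):
    p=eyes.camera_params(n);print(n,p)
    cv2.imwrite(f'pics/{n}0.png',eyes.grab_frame(n)[:,:,::-1])
E
```

```text
pics
{'time': 0.0, 'tool_pos': array([ 0.21580263, -0.58588409,  0.2300475 ]), 'tool_rot': array([-1.05621331e-03,  9.84483748e-01,  1.75472597e-01, -3.92770636e-05]), 'contact_force': array([-0.17410559,  0.20185809, -0.09978363]), 'gripper_width': 0.9998687187583781}
scene {'fx': 462.40029909877006, 'fy': 462.40029909877006, 'cx': 323.8727552196252, 'cy': 191.47711976388842, 'position': array([-0.31747334, -0.8191396 ,  0.85007734]), 'rotation': array([-0.41501493,  0.80871426, -0.36674219,  0.19810104])}
top {'fx': 379.3837153028987, 'fy': 379.3837153028987, 'cx': 329.1127096183502, 'cy': 208.1295265486959, 'position': array([ 0.29707404, -0.12155506,  1.0838876 ]), 'rotation': array([ 0.06994364, -0.67518211,  0.73084081, -0.07147534])}
wrist {'fx': 309.70691628693146, 'fy': 309.70691628693146, 'cx': 324.5015709450395, 'cy': 202.83149307219784, 'T_tool_cam': array([[-1.06671797e-03, -9.46977952e-01, -3.21296779e-01,
         8.40278234e-02],
       [ 9.99999341e-01, -8.73607983e-04, -7.45198146e-04,
        -2.90840113e-05],
       [ 4.24998783e-04, -3.21297362e-01,  9.46978260e-01,
        -1.43228022e-01],
       [ 0.00000000e+00,  0.00000000e+00,  0.00000000e+00,
         1.00000000e+00]])}
```

View pics/scene0.png

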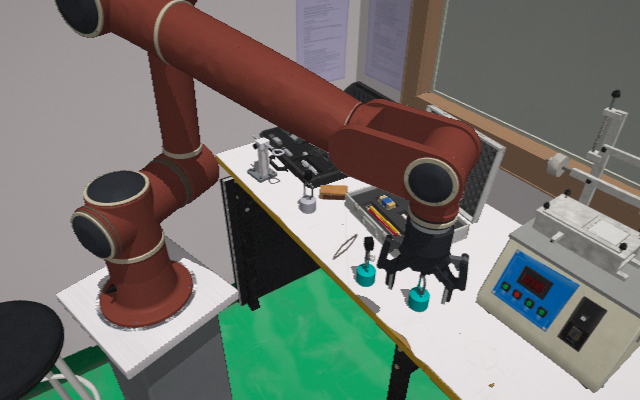

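View pics/top0.png

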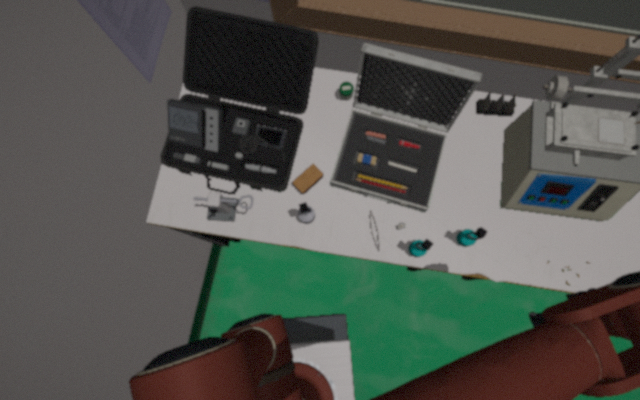

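View pics/wrist0.png

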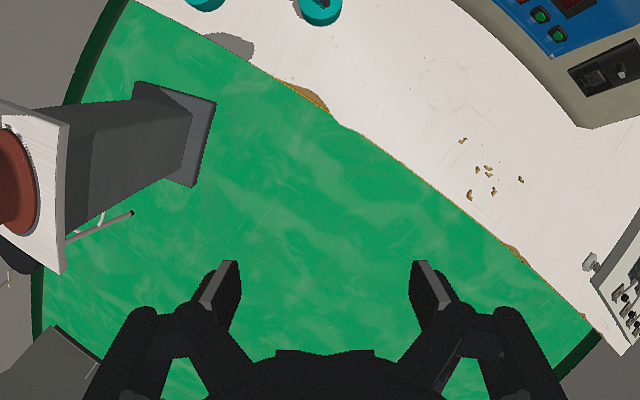

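Three weight-shaped things. In the top view there are two teal ones at (417,247) and (466,237), and a grey steel one at (305,212), which is at scene (308,203). The grey one fits "steel". The stand is at top (222,207). I'll check this in enlarged crops.

```bash
python3 - <<'E'
import cv2, numpy as np
a=cv2.imread('pics/top0.png')[180:240,180:340]; b=cv2.imread('pics/scene0.png')[125:225,235:365]
a=cv2.resize(a,None,fx=5,fy=5,interpolation=2); b=cv2.resize(b,None,fx=6,fy=6,interpolation=2)
cv2.imwrite('pics/ca.png',a);cv2.imwrite('pics/cb.png',b[:600])
E
```

```text
(no output)
```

View pics/ca.png

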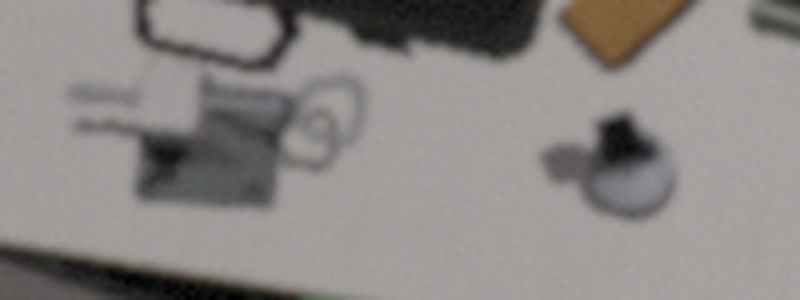

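View pics/cb.png

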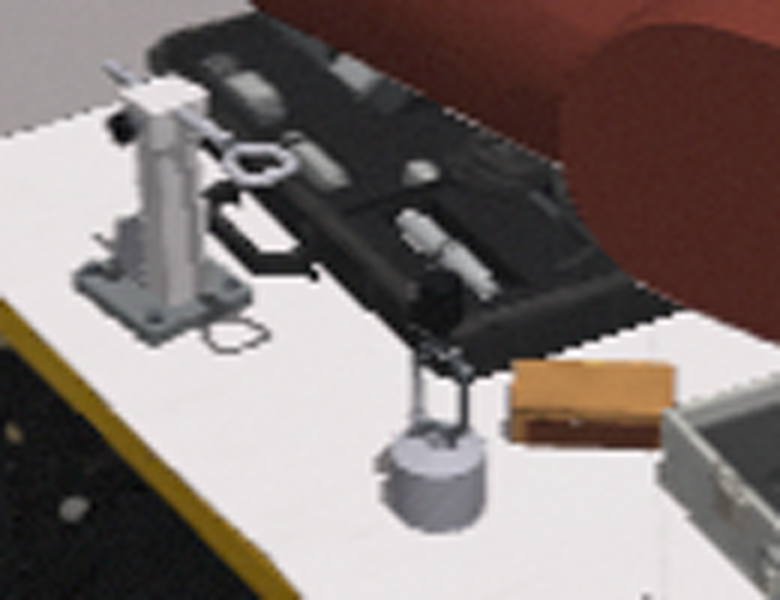

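```bash
cat > h.py <<'E'
import numpy as np, cv2
from scipy.spatial.transform import Rotation as R
from plant import state, eyes
def q(a): return R.from_quat([a[1],a[2],a[3],a[0]])
def ray(n,u,v,st=None,P=None):
    P=P or eyes.camera_params(n)
    x,y=(u-P['cx'])/P['fx'],(v-P['cy'])/P['fy']
    if n=='wrist':
        r=np.hypot(x,y); d=np.array([x/r*np.sin(r),y/r*np.sin(r),np.cos(r)]) if r>1e-9 else np.array([0,0,1.])
        T=np.array(P['T_tool_cam']); Q=q(st['tool_rot'])
        return Q.apply(T[:3,3])+st['tool_pos'], Q.apply(T[:3,:3]@d)
    d=np.array([x,y,1.]);return np.array(P['position']),q(P['rotation']).apply(d/np.linalg.norm(d))
def onz(n,u,v,z,st=None):
    o,d=ray(n,u,v,st);return o+d*(z-o[2])/d[2]
def tri(rs):
    A=np.zeros((3,3));b=np.zeros(3)
    for o,d in rs:
        M=np.eye(3)-np.outer(d,d);A+=M;b+=M@o
    p=np.linalg.solve(A,b);return p,[np.linalg.norm((np.eye(3)-np.outer(d,d))@(p-o)) for o,d in rs]
def proj(n,p,st=None):
    P=eyes.camera_params(n)
    if n=='wrist':
        T=np.array(P['T_tool_cam']);t=q(st['tool_rot']).inv().apply(np.asarray(p)-st['tool_pos']);c=T[:3,:3].T@(t-T[:3,3])
        r=np.hypot(c[0],c[1]);th=np.arctan2(r,c[2]);return np.array([P['cx']+P['fx']*th*c[0]/r,P['cy']+P['fy']*th*c[1]/r])
    c=q(P['rotation']).inv().apply(np.asarray(p)-P['position']);return np.array([P['cx']+P['fx']*c[0]/c[2],P['cy']+P['fy']*c[1]/c[2]])
E
python3 - <<'E'
from h import *
t=lambda u,v:(180+u/5,180+v/5)
s=lambda u,v:(235+u/6,125+v/6)
print('grip',onz('top',*t(625,132),.128), onz('scene',*s(438,303),.122))
print('body top',onz('top',*t(630,178),.04),onz('scene',*s(437,460),.04))
print('base corners',[onz('top',*t(*c),.01).round(3) for c in((137,203),(272,207),(277,100))])
print('head',[onz('top',*t(*c),.137).round(3) for c in((140,75),(200,75),(200,132),(140,132))],[onz('scene',*s(*c),.137).round(3) for c in((125,95),(165,75),(208,95),(170,110))])
print('eye end',onz('top',*t(365,107),.13),onz('scene',*s(296,165),.13), 'rod',onz('top',*t(205,100),.13),onz('scene',*s(183,112),.13))
print(onz('top',303,178,.02))
E
```

```text
grip [ 0.50040962 -0.06981148  0.128     ] [ 0.50054419 -0.06993398  0.122     ]
body top [ 0.4926743  -0.06610621  0.04      ] [ 0.48873172 -0.07961446  0.04      ]
base corners [array([0.506, 0.219, 0.01 ]), array([0.498, 0.142, 0.01 ]), array([0.561, 0.137, 0.01 ])]
head [array([0.548, 0.176, 0.137]), array([0.546, 0.145, 0.137]), array([0.516, 0.146, 0.137]), array([0.518, 0.177, 0.137])] [array([0.52 , 0.17 , 0.137]), array([0.549, 0.171, 0.137]), array([0.55 , 0.138, 0.137]), array([0.525, 0.141, 0.137])]
eye end [0.52380415 0.0628911  0.13      ] [0.53768232 0.06166467 0.13      ] rod [0.53409909 0.14517992 0.13      ] [0.53675767 0.14395223 0.13      ]
[ 0.60806644 -0.06372126  0.02      ]
```

Emit:
apply_moves(
  commands=[
    {"linear":[0.034,-0.0295,-0.006],"delta_rot":[0,0,2.5],"fingers":0},
    {"linear":[0.068,-0.059,-0.012],"delta_rot":[0,0,5],"fingers":0},
    {"linear":[0.102,-0.0885,-0.018],"delta_rot":[0,0,7.5],"fingers":0},
    {"linear":[0.136,-0.118,-0.024],"delta_rot":[0,0,10],"fingers":0},
    {"linear":[0.17,-0.1475,-0.03],"delta_rot":[0,0,12.5],"fingers":0},
    {"linear":[0.204,-0.177,-0.036],"delta_rot":[0,0,15],"fingers":0},
    {"linear":[0.238,-0.2065,-0.042],"delta_rot":[0,0,17.5],"fingers":0},
    {"linear":[0.272,-0.236,-0.05],"delta_rot":[0,0,20.2],"fingers":0},
  ],
)

```text
time: 0.95
tool_pos: [0.3899, -0.2691, 0.281]
tool_rot: [-0.0, 1.0, -0.001, -0.0]
contact_force: [1.0, -0.3, 0.3]
gripper_width: 0.997
```

Emit:
apply_moves(
  commands=[
    {"linear":[0.018,-0.033,0],"delta_rot":[0,0,0],"fingers":0},
    {"linear":[0.036,-0.066,0],"delta_rot":[0,0,0],"fingers":0},
    {"linear":[0.054,-0.099,0],"delta_rot":[0,0,0],"fingers":0},
    {"linear":[0.072,-0.132,0],"delta_rot":[0,0,0],"fingers":0},
    {"linear":[0.09,-0.165,0],"delta_rot":[0,0,0],"fingers":0},
    {"linear":[0.11,-0.2,0],"delta_rot":[0,0,0],"fingers":0},
    {"linear":[0.11,-0.2,0],"delta_rot":[0,0,0],"fingers":0},
    {"linear":[0.11,-0.2,0],"delta_rot":[0,0,0],"fingers":0},
  ],
)

```text
time: 1.75
tool_pos: [0.4996, -0.0703, 0.2809]
tool_rot: [0.0, 1.0, 0.001, -0.001]
contact_force: [0.4, -0.2, -0.6]
gripper_width: 1.002
```

```bash
python3 - <<'E'
from h import *
import pickle
st=state();print(st['tool_pos'],st['tool_rot'])
pickle.dump(st,open('st1.pkl','wb'))
for n in('scene','top','wrist'):cv2.imwrite(f'pics/{n}1.png',eyes.grab_frame(n)[:,:,::-1])
E
```

```text
[ 0.49955098 -0.07033036  0.28085467] [ 7.99442762e-05  9.99999232e-01  1.11751619e-03 -5.30256830e-04]
```

View pics/wrist1.png

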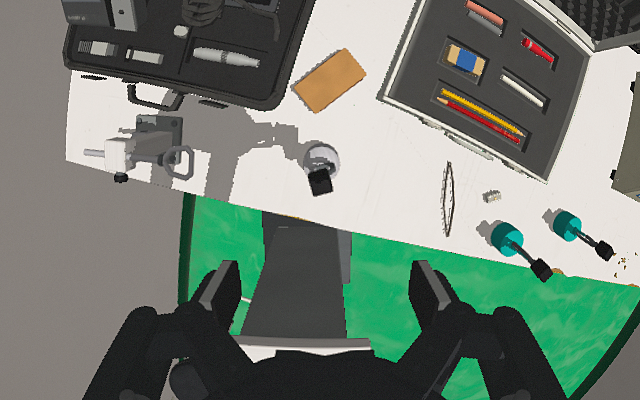

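View pics/scene1.png

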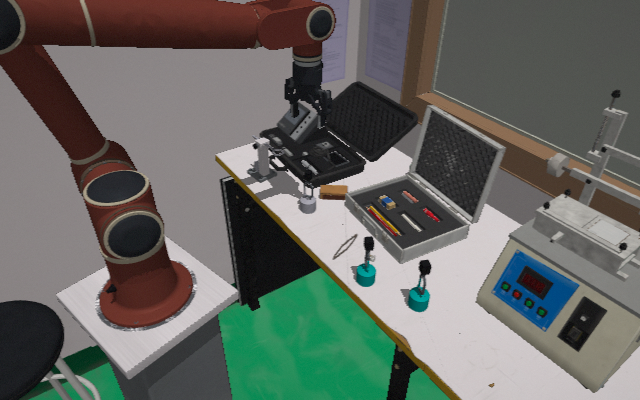

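```bash
python3 - <<'E'
import cv2
a=cv2.imread('pics/wrist1.png')
cv2.imwrite('pics/c1.png',cv2.resize(a[105:200,75:205],None,fx=6,fy=6,interpolation=2))
cv2.imwrite('pics/c2.png',cv2.resize(a[130:205,285:360],None,fx=8,fy=8,interpolation=2))
E
```

```text
(no output)
```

View pics/c1.png

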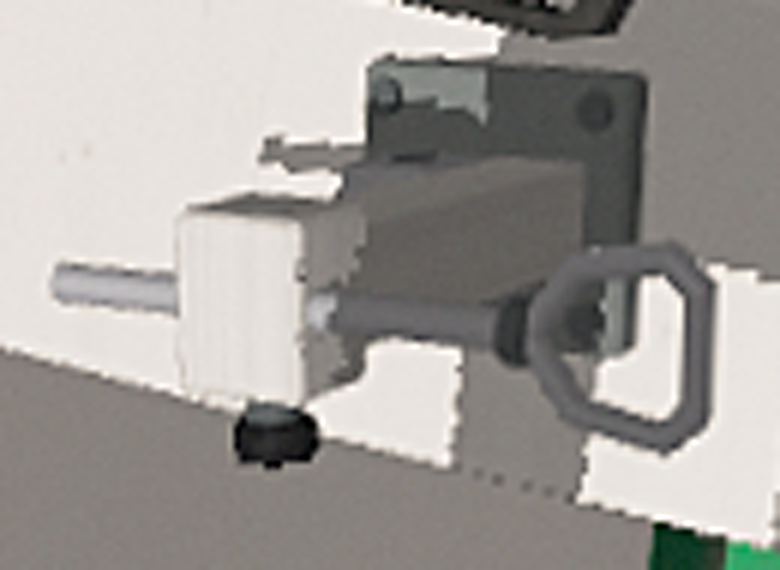

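View pics/c2.png

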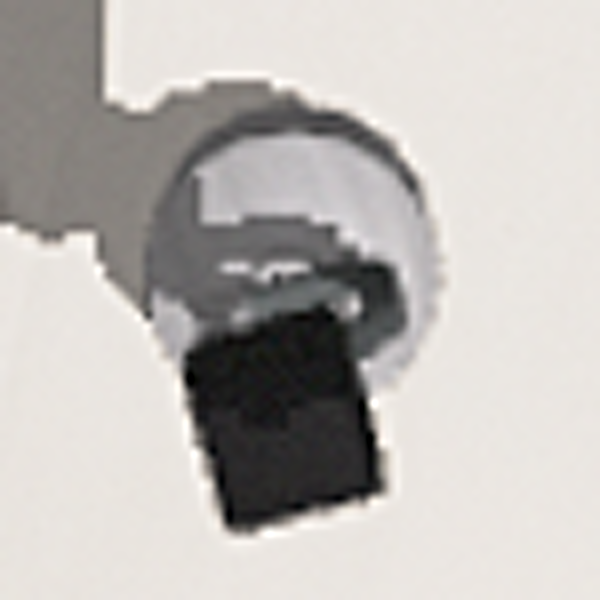

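```bash
python3 - <<'E'
from h import *
import pickle
st=pickle.load(open('st1.pkl','rb'))
w=lambda u,v:(285+u/8,130+v/8)
c=[onz('wrist',*w(*p),.136,st) for p in((237,530),(383,487),(357,385),(207,425))]
print(np.round(c,4),np.mean(c,0)); 
for i in range(4):
    d=c[(i+1)%4]-c[i];print(np.degrees(np.arctan2(d[1],d[0])),np.linalg.norm(d))
# bottom corners of visible side
print(onz('wrist',*w(185,345),.108,st),onz('wrist',*w(335,310),.108,st))
print('cyl top l/r', onz('wrist',*w(150,250),.03,st),onz('wrist',*w(442,250),.03,st))
e=lambda u,v:(75+u/6,105+v/6)
for nm,p in dict(barout1=(715,285),barout2=(712,400),barin1=(685,300),barin2=(685,395),mid=(700,343),ringL=(535,335),rodroot=(320,310),rod2=(480,320),eyeTop=(650,248),eyeBot=(668,448)).items(): print(nm,onz('wrist',*e(*p),.13,st).round(4))
for nm,p in dict(h1=(305,218),h2=(302,402),h3=(180,212),h4=(180,388)).items(): print(nm,onz('wrist',*e(*p),.137,st).round(4))
for nm,p in dict(b1=(645,75),b2=(630,350),b3=(370,65)).items(): print(nm,onz('wrist',*e(*p),.01,st).round(4))
E
```

```text
[[ 0.4923 -0.0601  0.136 ]
 [ 0.4978 -0.0778  0.136 ]
 [ 0.5106 -0.0746  0.136 ]
 [ 0.5056 -0.0566  0.136 ]] [ 0.50156797 -0.06725534  0.136     ]
-72.81612520711647 0.018584880384310266
14.207082079922685 0.013157886555675815
105.43511529601004 0.018706669152441666
-165.1976491299207 0.013722853692718837
[ 0.50887141 -0.05252814  0.108     ] [ 0.51356221 -0.07215731  0.108     ]
cyl top l/r [ 0.50627707 -0.04285235  0.03      ] [ 0.50629486 -0.09008665  0.03      ]
barout1 [0.5374 0.0628 0.13  ]
barout2 [0.5174 0.0655 0.13  ]
barin1 [0.5351 0.0688 0.13  ]
barin2 [0.5184 0.0706 0.13  ]
mid [0.5275 0.0667 0.13  ]
ringL [0.5302 0.0998 0.13  ]
rodroot [0.5373 0.1476 0.13  ]
rod2 [0.5335 0.1112 0.13  ]
eyeTop [0.5444 0.0747 0.13  ]
eyeBot [0.509  0.0752 0.13  ]
h1 [0.5553 0.1434 0.137 ]
h2 [0.5215 0.1497 0.137 ]
h3 [0.559  0.1743 0.137 ]
h4 [0.5255 0.1804 0.137 ]
b1 [0.5701 0.1315 0.01  ]
b2 [0.5035 0.1419 0.01  ]
b3 [0.5801 0.2119 0.01  ]
```

The wrist view shows the grip block's top face centred at about (322,187), yawed about 106°. The eye's end bar is at (191,162), with the stand's x at about 82° yaw. I'll rotate and go partway down, then look again.

Emit:
apply_moves(
  commands=[
    {"linear":[0.003,-0.003,0.015],"delta_rot":[0,0,-4],"fingers":0},
    {"linear":[0.003,-0.003,0.035],"delta_rot":[0,0,-8],"fingers":0},
    {"linear":[0.003,-0.003,0.055],"delta_rot":[0,0,-12],"fingers":0},
    {"linear":[0.003,-0.003,0.075],"delta_rot":[0,0,-16.5],"fingers":0},
    {"linear":[0.003,-0.003,0.095],"delta_rot":[0,0,-16.5],"fingers":0},
    {"linear":[0.003,-0.003,0.11],"delta_rot":[0,0,-16.5],"fingers":0},
    {"linear":[0.003,-0.003,0.12],"delta_rot":[0,0,-16.5],"fingers":0},
    {"linear":[0.003,-0.003,0.12],"delta_rot":[0,0,-16.5],"fingers":0},
  ],
)

```text
time: 2.7
tool_pos: [0.5016, -0.0683, 0.1597]
tool_rot: [-0.001, 0.99, 0.143, -0.001]
contact_force: [0.3, -0.1, -0.8]
gripper_width: 1.0
```

```bash
python3 - <<'E'
from h import *
import pickle
st=state();print(st['tool_pos'],st['tool_rot'])
pickle.dump(st,open('st2.pkl','wb'))
for n in ('wrist',):cv2.imwrite(f'pics/{n}2.png',eyes.grab_frame(n)[:,:,::-1])
E
```

```text
[ 0.50157965 -0.06825696  0.15972452] [-5.73155375e-04  9.89708627e-01  1.43090267e-01 -1.29637462e-03]
```

View pics/wrist2.png

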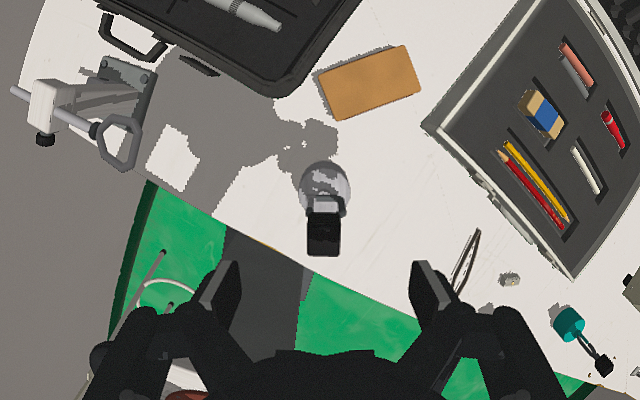

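```bash
python3 - <<'E'
from h import *
import pickle
st=pickle.load(open('st2.pkl','rb'))
a=cv2.imread('pics/wrist2.png')
cv2.imwrite('pics/c3.png',cv2.resize(a[155:265,275:375],None,fx=5.4,fy=5.4,interpolation=2))
for v in(225,240,256):
    p=[onz('wrist',u,v,.136,st) for u in(306,341)]; 
    Q=q(st['tool_rot']); print(v,[Q.inv().apply(x-st['tool_pos']).round(4) for x in p])
E
```

```text
225 [array([ 0.0137, -0.0111,  0.0237]), array([0.0137, 0.0094, 0.0237])]
240 [array([ 0.0039, -0.0113,  0.0237]), array([0.0039, 0.0096, 0.0237])]
256 [array([-0.007 , -0.0116,  0.0238]), array([-0.007 ,  0.0098,  0.0237])]
```

View pics/c3.png

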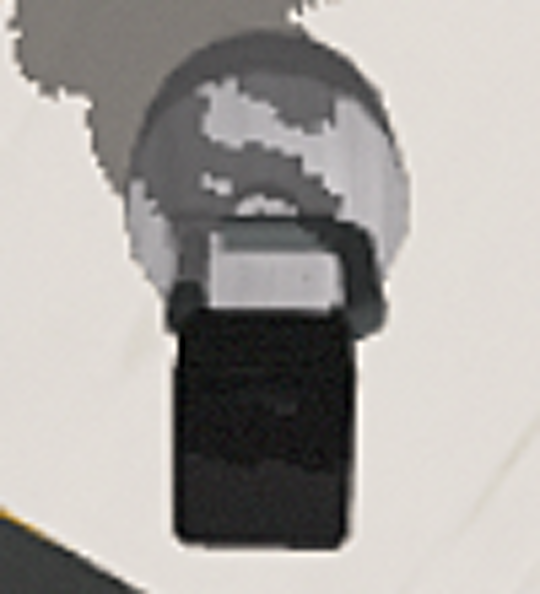

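Emit:
apply_moves(
  commands=[
    {"linear":[0.003,-0.001,0.012],"delta_rot":[0,0,0],"fingers":0},
    {"linear":[0.003,-0.001,0.024],"delta_rot":[0,0,0],"fingers":0},
    {"linear":[0.003,-0.001,0.036],"delta_rot":[0,0,0],"fingers":0},
    {"linear":[0.003,-0.001,0.046],"delta_rot":[0,0,0],"fingers":0},
    {"linear":[0.003,-0.001,0.055],"delta_rot":[0,0,0],"fingers":0},
    {"linear":[0.003,-0.001,0.055],"delta_rot":[0,0,0],"fingers":80},
    {"linear":[0.003,-0.001,0.055],"delta_rot":[0,0,0],"fingers":255},
    {"linear":[0.003,-0.001,0.055],"delta_rot":[0,0,0],"fingers":255},
  ],
)

```text
time: 3.55
tool_pos: [0.5057, -0.0664, 0.1069]
tool_rot: [0.0, 0.99, 0.144, 0.001]
contact_force: [0.3, 0.3, 0.6]
gripper_width: 0.512
```

Emit:
apply_moves(
  commands=[
    {"linear":[0,0,0],"delta_rot":[0,0,0],"fingers":255},
    {"linear":[0,0,0],"delta_rot":[0,0,0],"fingers":255},
    {"linear":[0,0,0],"delta_rot":[0,0,0],"fingers":255},
    {"linear":[0,0,0],"delta_rot":[0,0,0],"fingers":255},
    {"linear":[0,0,0],"delta_rot":[0,0,0],"fingers":255},
    {"linear":[0,0,0],"delta_rot":[0,0,0],"fingers":255},
    {"linear":[0,0,0],"delta_rot":[0,0,0],"fingers":255},
    {"linear":[0,0,0],"delta_rot":[0,0,0],"fingers":255},
  ],
)

```text
time: 4.35
tool_pos: [0.5059, -0.0664, 0.1072]
tool_rot: [0.0, 0.99, 0.144, 0.001]
contact_force: [0.9, -0.4, 5.4]
gripper_width: 0.22
```

```bash
python3 - <<'E'
from h import *
st=state();print(st['tool_pos'],st['tool_rot'],st['gripper_width'],st['contact_force'])
cv2.imwrite('pics/wrist3.png',eyes.grab_frame('wrist')[:,:,::-1])
E
```

```text
[ 0.50587282 -0.06640875  0.1071874 ] [3.37556870e-04 9.89633191e-01 1.43615659e-01 7.58514483e-04] 0.22006317497617808 [ 0.90335117 -0.39000946  5.38827602]
```

View pics/wrist3.png

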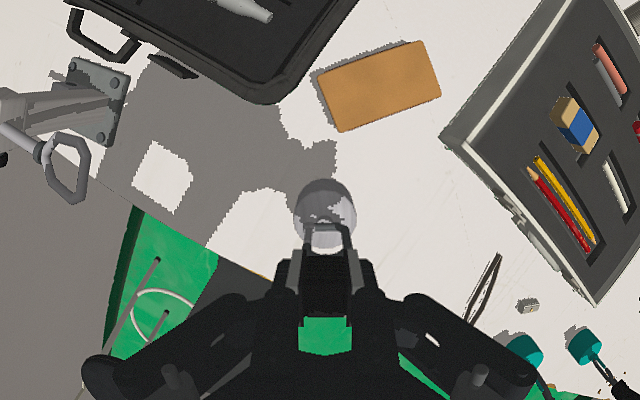

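Grasp looks good (about 19 mm opening). I'll lift to gate level, watch the force to get the weight, then turn and move to about 28 mm short of the bar.

Emit:
apply_moves(
  commands=[
    {"linear":[0,0,-0.004],"delta_rot":[0,0,0],"fingers":255},
    {"linear":[0,0,-0.012],"delta_rot":[0,0,0],"fingers":255},
    {"linear":[0,0,-0.022],"delta_rot":[0,0,0],"fingers":255},
    {"linear":[0,0,-0.034],"delta_rot":[0,0,0],"fingers":255},
    {"linear":[0,0,-0.046],"delta_rot":[0,0,0],"fingers":255},
    {"linear":[0,0,-0.056],"delta_rot":[0,0,0],"fingers":255},
    {"linear":[0,0,-0.064],"delta_rot":[0,0,0],"fingers":255},
    {"linear":[0,0,-0.064],"delta_rot":[0,0,0],"fingers":255},
  ],
)

```text
time: 5.2
tool_pos: [0.5062, -0.0665, 0.1723]
tool_rot: [0.001, 0.99, 0.144, 0.001]
contact_force: [0.1, 0.2, -2.5]
gripper_width: 0.224
```

Emit:
apply_moves(
  commands=[
    {"linear":[0.006,-0.012,0],"delta_rot":[0,0,3.5],"fingers":255},
    {"linear":[0.012,-0.024,0],"delta_rot":[0,0,7],"fingers":255},
    {"linear":[0.018,-0.037,0],"delta_rot":[0,0,10.5],"fingers":255},
    {"linear":[0.025,-0.051,0],"delta_rot":[0,0,14],"fingers":255},
    {"linear":[0.032,-0.065,0],"delta_rot":[0,0,17.5],"fingers":255},
    {"linear":[0.039,-0.079,0],"delta_rot":[0,0,21],"fingers":255},
    {"linear":[0.045,-0.09,0],"delta_rot":[0,0,24.5],"fingers":255},
    {"linear":[0.047,-0.096,0],"delta_rot":[0,0,24.5],"fingers":255},
  ],
)

```text
time: 6.0
tool_pos: [0.5227, 0.0401, 0.1697]
tool_rot: [-0.0, 0.998, -0.069, -0.001]
contact_force: [-0.1, 0.6, -3.2]
gripper_width: 0.222
```

```bash
python3 - <<'E'
from h import *
import pickle
st=state();print(st['tool_pos'],st['tool_rot'],st['gripper_width'],st['contact_force'],st['time'])
pickle.dump(st,open('st4.pkl','wb'))
for n in ('wrist','scene','top'):cv2.imwrite(f'pics/{n}4.png',eyes.grab_frame(n)[:,:,::-1])
a=cv2.imread('pics/scene4.png');cv2.imwrite('pics/c4.png',cv2.resize(a[110:210,230:360],None,fx=6,fy=6,interpolation=2))
E
```

```text
[0.52274076 0.04006456 0.16972295] [-6.88931216e-05  9.97608627e-01 -6.91140560e-02 -5.19071804e-04] 0.22171301539567764 [-0.05704993  0.59388986 -3.22354397] 6.0
```

View pics/wrist4.png

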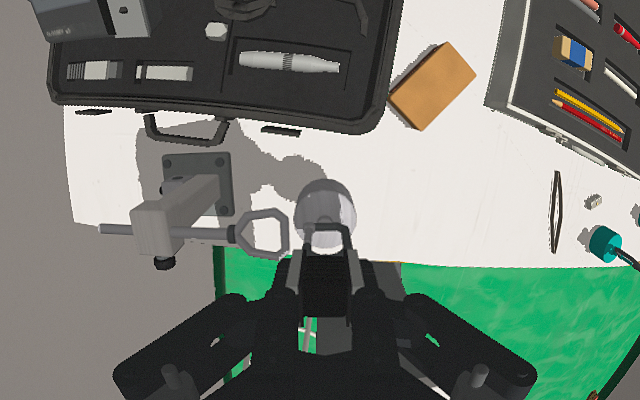

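View pics/c4.png

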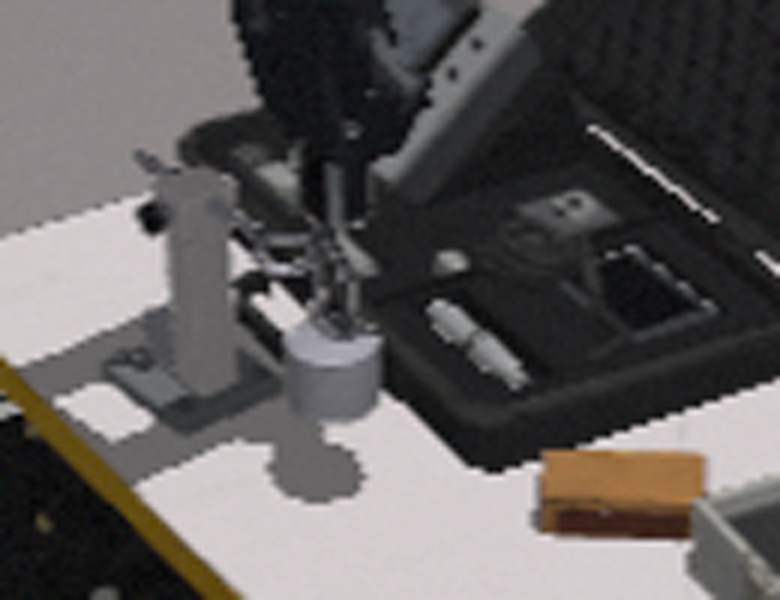

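```bash
python3 - <<'E'
import cv2
a=cv2.imread('pics/wrist4.png');cv2.imwrite('pics/c5.png',cv2.resize(a[180:280,225:360],None,fx=5.9,fy=5.9,interpolation=2))
E
```

```text
(no output)
```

View pics/c5.png

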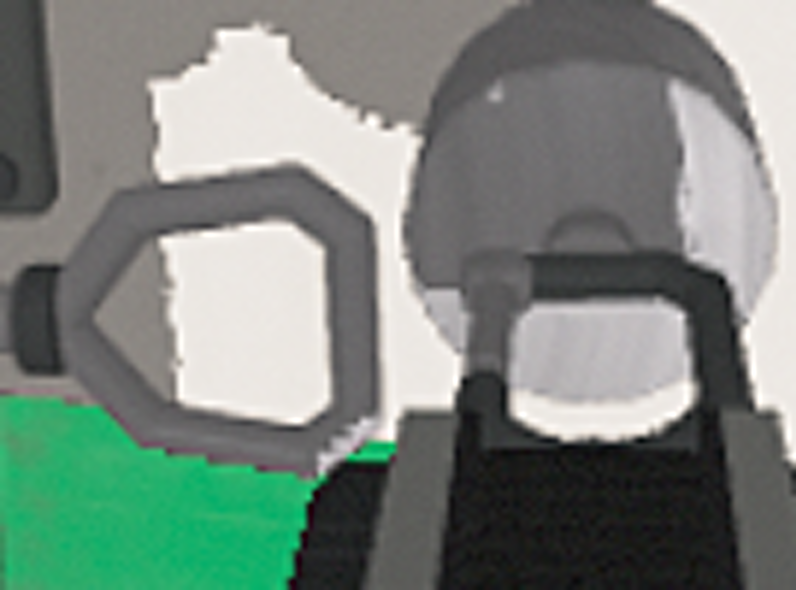

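```bash
python3 - <<'E'
from h import *
import pickle
st=pickle.load(open('st4.pkl','rb'));Q=q(st['tool_rot'])
e=lambda u,v:(225+u/5.9,180+v/5.9)
g=lambda p,z:Q.inv().apply(onz('wrist',*e(*p),z,st)-st['tool_pos']).round(4)
print('bar out',g((375,220),.13),g((377,400),.13),'in',g((328,245),.13),g((331,405),.13))
print('eye sides',g((290,165),.13),g((310,470),.13),'apex',g((62,315),.13))
B=onz('wrist',*e(354,315),.13,st);print('bar',B)
zb=st['tool_pos'][2]-.107
# gate mid z=52+11 , hinge z 52, nose z 79
print('gate hinge',g((497,265),zb+.052),'gate top',g((487,370),zb+.074),'spine',g((715,330),zb+.07))
print('cyl sides',g((405,210),zb+.04),g((778,210),zb+.04))
print(zb)
E
```

```text
bar out [ 0.012  -0.0237  0.0397] [-0.0098 -0.0245  0.0397] in [ 0.0091 -0.029   0.0397] [-0.0105 -0.0298  0.0397]
eye sides [ 0.0183 -0.0327  0.0397] [-0.019  -0.0328  0.0397] apex [ 0.0003 -0.0602  0.0397]
bar [0.52710828 0.06628708 0.13      ]
gate hinge [ 0.0004 -0.0114  0.055 ] gate top [-0.0026 -0.0116  0.033 ] spine [0.0002 0.0131 0.037 ]
cyl sides [ 0.0027 -0.0234  0.067 ] [0.0026 0.0228 0.067 ]
0.06272294673188207
```

In the close view the end bar is at (285,233), level and on the hook's centre line, 26.7 mm ahead of the hook axis. The gate faces it. Pushing on slowly.

Emit:
apply_moves(
  commands=[
    {"linear":[0,-0.003,0.0005],"delta_rot":[0,0,0],"fingers":255},
    {"linear":[0,-0.006,0.001],"delta_rot":[0,0,0],"fingers":255},
    {"linear":[0,-0.008,0.001],"delta_rot":[0,0,0],"fingers":255},
    {"linear":[0,-0.01,0.001],"delta_rot":[0,0,0],"fingers":255},
    {"linear":[0,-0.012,0.001],"delta_rot":[0,0,0],"fingers":255},
    {"linear":[0,-0.014,0.001],"delta_rot":[0,0,0],"fingers":255},
    {"linear":[0,-0.016,0.001],"delta_rot":[0,0,0],"fingers":255},
    {"linear":[0,-0.016,0.001],"delta_rot":[0,0,0],"fingers":255},
  ],
)

```text
time: 6.95
tool_pos: [0.5252, 0.0549, 0.1694]
tool_rot: [0.0, 0.998, -0.07, 0.0]
contact_force: [-0.5, -2.7, -3.5]
gripper_width: 0.223
```

```bash
python3 - <<'E'
from h import *
import pickle
st=state();print(st['tool_pos'],st['tool_rot'],st['contact_force'])
pickle.dump(st,open('st5.pkl','wb'))
a=eyes.grab_frame('wrist')[:,:,::-1];cv2.imwrite('pics/wrist5.png',a)
cv2.imwrite('pics/c6.png',cv2.resize(a[180:280,225:360],None,fx=5.9,fy=5.9,interpolation=2))
E
```

```text
[0.52523414 0.05491144 0.16935742] [ 3.78493909e-04  9.97580896e-01 -6.95141137e-02  3.50371063e-05] [-0.46831832 -2.70266573 -3.50064831]
```

View pics/c6.png

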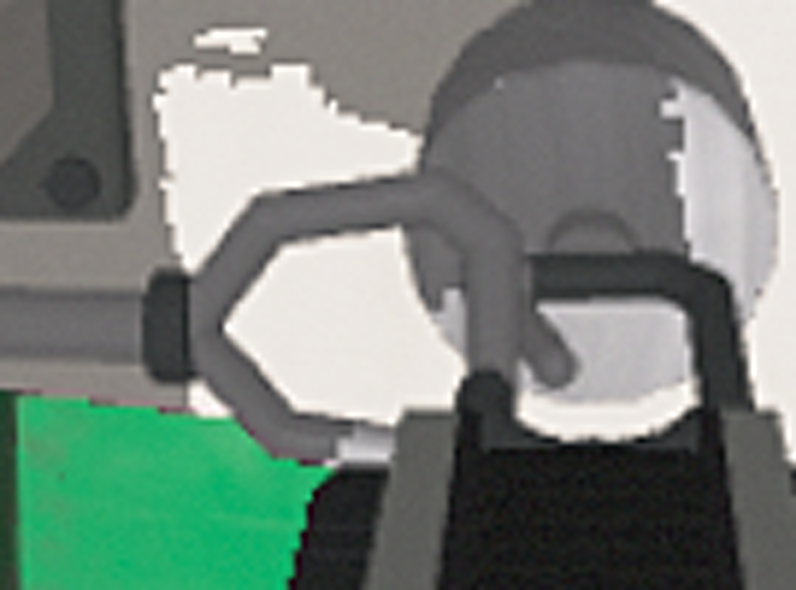

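The gate is being pushed open inward, with its tip at crop (560,370), at about 3 N. The bar lies under the nose. Another 11 mm to go.

Emit:
apply_moves(
  commands=[
    {"linear":[0,-0.002,0],"delta_rot":[0,0,0],"fingers":255},
    {"linear":[0,-0.004,0],"delta_rot":[0,0,0],"fingers":255},
    {"linear":[0,-0.006,0],"delta_rot":[0,0,0],"fingers":255},
    {"linear":[0,-0.008,0],"delta_rot":[0,0,0],"fingers":255},
    {"linear":[0,-0.0095,0],"delta_rot":[0,0,0],"fingers":255},
    {"linear":[0,-0.0105,0],"delta_rot":[0,0,0],"fingers":255},
    {"linear":[0,-0.011,0],"delta_rot":[0,0,0],"fingers":255},
    {"linear":[0,-0.011,0],"delta_rot":[0,0,0],"fingers":255},
  ],
)

```text
time: 7.8
tool_pos: [0.5265, 0.0661, 0.169]
tool_rot: [-0.0, 0.998, -0.07, -0.0]
contact_force: [-1.4, -3.1, -4.7]
gripper_width: 0.223
```

```bash
python3 - <<'E'
from h import *
st=state();print(st['tool_pos'],st['tool_rot'],st['contact_force'])
Q=q(st['tool_rot']);print('bar in tool',Q.inv().apply(np.array([.52711,.06629,.13])-st['tool_pos']))
a=eyes.grab_frame('wrist')[:,:,::-1];cv2.imwrite('pics/wrist6.png',a)
cv2.imwrite('pics/c7.png',cv2.resize(a[180:280,225:360],None,fx=5.9,fy=5.9,interpolation=2))
E
```

```text
[0.52649846 0.06606646 0.16898302] [-9.62487136e-05  9.97574428e-01 -6.96070791e-02 -3.24078164e-04] [-1.42744932 -3.05629974 -4.68576336]
bar in tool [ 0.0006003  -0.00030058  0.03898268]
```

View pics/c7.png

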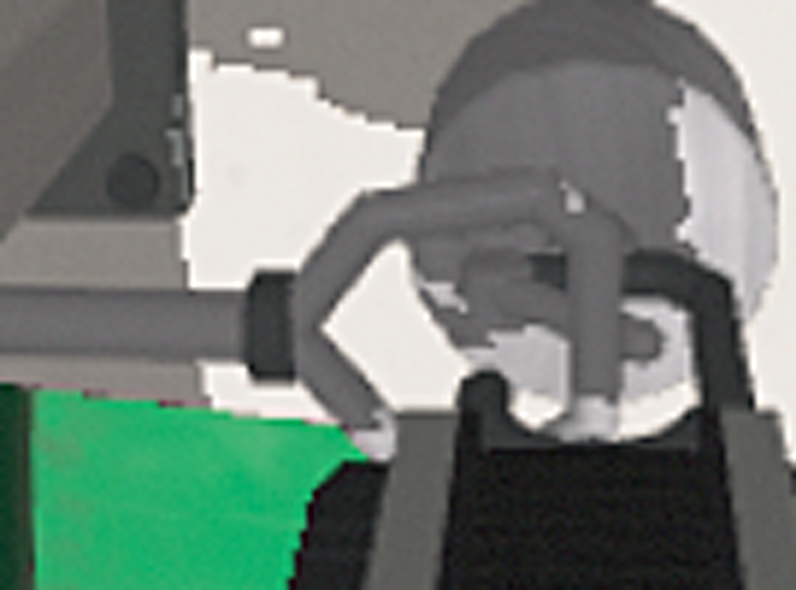

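The bar is well inside the nose, at crop (597,310), with the gate wide open. Lowering so the bar goes up into the crook.

Emit:
apply_moves(
  commands=[
    {"linear":[0,0,0.003],"delta_rot":[0,0,0],"fingers":255},
    {"linear":[0,0,0.006],"delta_rot":[0,0,0],"fingers":255},
    {"linear":[0,0,0.009],"delta_rot":[0,0,0],"fingers":255},
    {"linear":[0,0,0.012],"delta_rot":[0,0,0],"fingers":255},
    {"linear":[0,0,0.015],"delta_rot":[0,0,0],"fingers":255},
    {"linear":[0,0,0.017],"delta_rot":[0,0,0],"fingers":255},
    {"linear":[0,0,0.019],"delta_rot":[0,0,0],"fingers":255},
    {"linear":[0,0,0.019],"delta_rot":[0,0,0],"fingers":255},
  ],
)

```text
time: 8.65
tool_pos: [0.5266, 0.0661, 0.15]
tool_rot: [-0.0, 0.998, -0.07, -0.0]
contact_force: [0.9, 0.0, -3.3]
gripper_width: 0.225
```

```bash
python3 - <<'E'
from h import *
st=state();print(st['tool_pos'],st['tool_rot'],st['contact_force'])
Q=q(st['tool_rot']);print('bar in tool',Q.inv().apply(np.array([.52711,.06629,.13])-st['tool_pos']))
a=eyes.grab_frame('wrist')[:,:,::-1];cv2.imwrite('pics/wrist7.png',a)
b=eyes.grab_frame('scene')[:,:,::-1]
cv2.imwrite('pics/c8.png',np.hstack([cv2.resize(a[180:280,245:375],(520,400),interpolation=2),cv2.resize(b[120:200,250:305],(275,400),interpolation=2)]))
E
```

```text
[0.52657547 0.06606665 0.15001362] [-1.15704061e-04  9.97574123e-01 -6.96118448e-02 -2.16408408e-04] [ 0.9119338   0.00844312 -3.27101984]
bar in tool [ 0.0005073  -0.00029141  0.02001345]
```

View pics/c8.png

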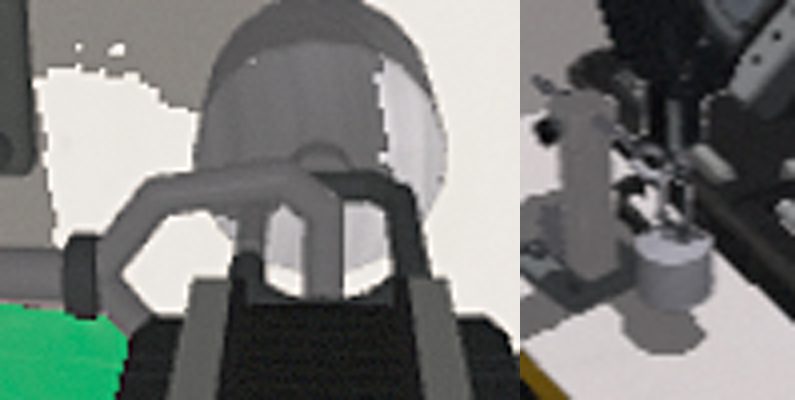

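The gate has snapped shut behind the bar and the side force is gone; only the 3.3 N weight remains. Lowering gently until the eye takes the weight.

Emit:
apply_moves(
  commands=[
    {"linear":[0,0,0.0005],"delta_rot":[0,0,0],"fingers":255},
    {"linear":[0,0,0.001],"delta_rot":[0,0,0],"fingers":255},
    {"linear":[0,0,0.0015],"delta_rot":[0,0,0],"fingers":255},
    {"linear":[0,0,0.002],"delta_rot":[0,0,0],"fingers":255},
    {"linear":[0,0,0.0022],"delta_rot":[0,0,0],"fingers":255},
    {"linear":[0,0,0.0025],"delta_rot":[0,0,0],"fingers":255},
    {"linear":[0,0,0.0025],"delta_rot":[0,0,0],"fingers":255},
    {"linear":[0,0,0.0025],"delta_rot":[0,0,0],"fingers":255},
  ],
)

```text
time: 9.55
tool_pos: [0.5267, 0.066, 0.1478]
tool_rot: [-0.0, 0.998, -0.07, 0.0]
contact_force: [0.2, 0.2, -3.2]
gripper_width: 0.226
```

Emit:
apply_moves(
  commands=[
    {"linear":[0,0,0.0002],"delta_rot":[0,0,0],"fingers":255},
    {"linear":[0,0,0.0004],"delta_rot":[0,0,0],"fingers":255},
    {"linear":[0,0,0.0006],"delta_rot":[0,0,0],"fingers":255},
    {"linear":[0,0,0.0008],"delta_rot":[0,0,0],"fingers":255},
    {"linear":[0,0,0.001],"delta_rot":[0,0,0],"fingers":255},
    {"linear":[0,0,0.001],"delta_rot":[0,0,0],"fingers":255},
    {"linear":[0,0,0.001],"delta_rot":[0,0,0],"fingers":255},
    {"linear":[0,0,0.001],"delta_rot":[0,0,0],"fingers":255},
  ],
)

```text
time: 10.35
tool_pos: [0.5268, 0.0659, 0.1469]
tool_rot: [0.0, 0.998, -0.07, 0.0]
contact_force: [-0.1, 0.2, -2.2]
gripper_width: 0.224
```

Emit:
apply_moves(
  commands=[
    {"linear":[0,0,0.0001],"delta_rot":[0,0,0],"fingers":255},
    {"linear":[0,0,0.0002],"delta_rot":[0,0,0],"fingers":255},
    {"linear":[0,0,0.0003],"delta_rot":[0,0,0],"fingers":255},
    {"linear":[0,0,0.0004],"delta_rot":[0,0,0],"fingers":255},
    {"linear":[0,0,0.0005],"delta_rot":[0,0,0],"fingers":255},
    {"linear":[0,0,0.0005],"delta_rot":[0,0,0],"fingers":255},
    {"linear":[0,0,0.0005],"delta_rot":[0,0,0],"fingers":255},
    {"linear":[0,0,0.0005],"delta_rot":[0,0,0],"fingers":255},
  ],
)

```text
time: 11.15
tool_pos: [0.5269, 0.066, 0.1466]
tool_rot: [-0.0, 0.998, -0.07, 0.0]
contact_force: [-1.6, 0.3, -1.0]
gripper_width: 0.221
```

Emit:
apply_moves(
  commands=[
    {"linear":[0,0,0.0001],"delta_rot":[0,0,0],"fingers":255},
    {"linear":[0,0,0.0002],"delta_rot":[0,0,0],"fingers":255},
    {"linear":[0,0,0.0003],"delta_rot":[0,0,0],"fingers":255},
    {"linear":[0,0,0.0004],"delta_rot":[0,0,0],"fingers":255},
    {"linear":[0,0,0.0004],"delta_rot":[0,0,0],"fingers":255},
    {"linear":[0,0,0.0004],"delta_rot":[0,0,0],"fingers":255},
    {"linear":[0,0,0.0004],"delta_rot":[0,0,0],"fingers":255},
    {"linear":[0,0,0.0004],"delta_rot":[0,0,0],"fingers":255},
  ],
)

```text
time: 11.95
tool_pos: [0.5269, 0.066, 0.1463]
tool_rot: [-0.0, 0.998, -0.07, 0.0]
contact_force: [-1.9, 1.5, 4.3]
gripper_width: 0.226
```

```bash
python3 - <<'E'
from h import *
st=state();print(st['tool_pos'],st['contact_force'],st['ft_torque'])
a=eyes.grab_frame('wrist')[:,:,::-1];cv2.imwrite('pics/wrist9.png',a)
cv2.imwrite('pics/c9.png',cv2.resize(a[180:280,245:375],(780,600),interpolation=2))
E
```

```text
[0.5269363  0.06596328 0.14630144] [-1.94329715  1.45971799  4.25390971] [ 0.08353127  0.39696368 -0.05646354]
```

View pics/c9.png

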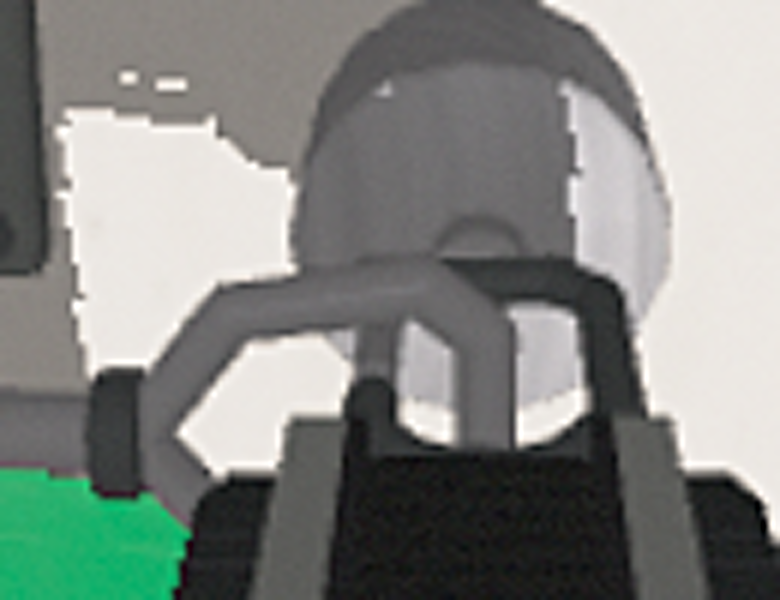

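The gate is shut, the bar is seated in the crook, and the tool presses a net 4 N down. I'll ease up 0.2 mm, then open gently.

Emit:
apply_moves(
  commands=[
    {"linear":[0,0,-0.0002],"delta_rot":[0,0,0],"fingers":255},
    {"linear":[0,0,-0.0002],"delta_rot":[0,0,0],"fingers":255},
    {"linear":[0,0,-0.0002],"delta_rot":[0,0,0],"fingers":195},
    {"linear":[0,0,-0.0002],"delta_rot":[0,0,0],"fingers":188},
    {"linear":[0,0,-0.0002],"delta_rot":[0,0,0],"fingers":180},
    {"linear":[0,0,-0.0002],"delta_rot":[0,0,0],"fingers":170},
    {"linear":[0,0,-0.0002],"delta_rot":[0,0,0],"fingers":155},
    {"linear":[0,0,-0.0002],"delta_rot":[0,0,0],"fingers":135},
  ],
)

```text
time: 12.8
tool_pos: [0.5267, 0.0659, 0.146]
tool_rot: [0.0, 0.998, -0.07, -0.0]
contact_force: [-0.9, 0.2, 0.6]
gripper_width: 0.465
```

```bash
python3 - <<'E'
from h import *
st=state();print(st['tool_pos'],st['contact_force'],st['gripper_width'])
a=eyes.grab_frame('wrist')[:,:,::-1];cv2.imwrite('pics/wrist10.png',a)
cv2.imwrite('pics/c10.png',cv2.resize(a[180:310,235:395],(738,600),interpolation=2))
E
```

```text
[0.52667331 0.0659229  0.14596946] [-0.91099666  0.21604931  0.56756613] 0.46518418672040845
```

View pics/c10.png

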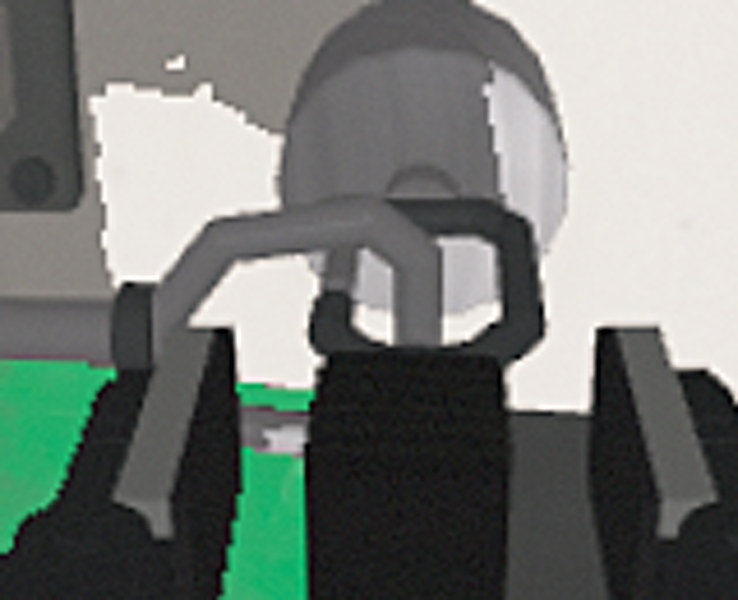

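It hangs upright and the fingers are clear on both sides. Retracting straight up.

Emit:
apply_moves(
  commands=[
    {"linear":[0,0,-0.002],"delta_rot":[0,0,0],"fingers":125},
    {"linear":[0,0,-0.008],"delta_rot":[0,0,0],"fingers":125},
    {"linear":[0,0,-0.018],"delta_rot":[0,0,0],"fingers":125},
    {"linear":[0,0,-0.032],"delta_rot":[0,0,0],"fingers":125},
    {"linear":[0,0,-0.05],"delta_rot":[0,0,0],"fingers":125},
    {"linear":[0,0,-0.07],"delta_rot":[0,0,0],"fingers":125},
    {"linear":[0,0,-0.09],"delta_rot":[0,0,0],"fingers":125},
    {"linear":[0,0,-0.1],"delta_rot":[0,0,0],"fingers":125},
  ],
)

```text
time: 13.65
tool_pos: [0.5279, 0.0659, 0.2499]
tool_rot: [-0.0, 0.998, -0.07, 0.003]
contact_force: [-0.1, 0.2, 1.4]
gripper_width: 0.511
```

Emit:
apply_moves(
  commands=[
    {"linear":[0,0,-0.01],"delta_rot":[0,0,0],"fingers":125},
    {"linear":[0,0,-0.02],"delta_rot":[0,0,0],"fingers":125},
    {"linear":[0,0,-0.02],"delta_rot":[0,0,0],"fingers":125},
    {"linear":[0,0,-0.02],"delta_rot":[0,0,0],"fingers":125},
    {"linear":[0,0,-0.02],"delta_rot":[0,0,0],"fingers":125},
    {"linear":[0,0,-0.02],"delta_rot":[0,0,0],"fingers":125},
    {"linear":[0,0,-0.02],"delta_rot":[0,0,0],"fingers":125},
    {"linear":[0,0,-0.02],"delta_rot":[0,0,0],"fingers":125},
  ],
)

```text
time: 14.45
tool_pos: [0.5266, 0.0659, 0.2658]
tool_rot: [-0.0, 0.998, -0.07, -0.0]
contact_force: [0.3, -0.1, -0.6]
gripper_width: 0.509
```

```bash
python3 - <<'E'
from h import *
st=state();print(st['tool_pos'],st['contact_force'],st['time'])
a=eyes.grab_frame('wrist')[:,:,::-1]
b=eyes.grab_frame('scene')[:,:,::-1]
for i in range(8): eyes.grab_frame('top')
a2=eyes.grab_frame('wrist')[:,:,::-1]
print(np.abs(a[100:260,220:400].astype(int)-a2[100:260,220:400]).mean(), np.abs(a[20:100,450:600].astype(int)-a2[20:100,450:600]).mean())
cv2.imwrite('pics/wrist11.png',a2)
cv2.imwrite('pics/c11.png',np.hstack([cv2.resize(a2[130:260,250:390],(430,400),interpolation=2),cv2.resize(b[120:200,240:315],(370,400),interpolation=2)]))
E
```

```text
[0.52659647 0.06593999 0.26575114] [ 0.27689606 -0.11254403 -0.58042533] 14.45
2.932476851851852 3.885666666666667
```

View pics/c11.png

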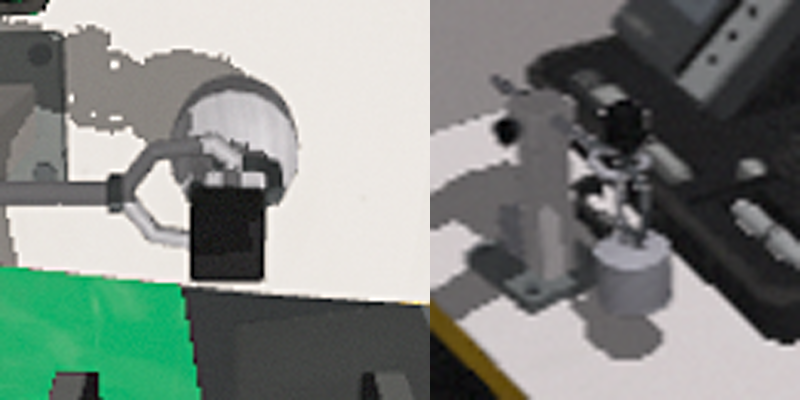

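View pics/wrist11.png

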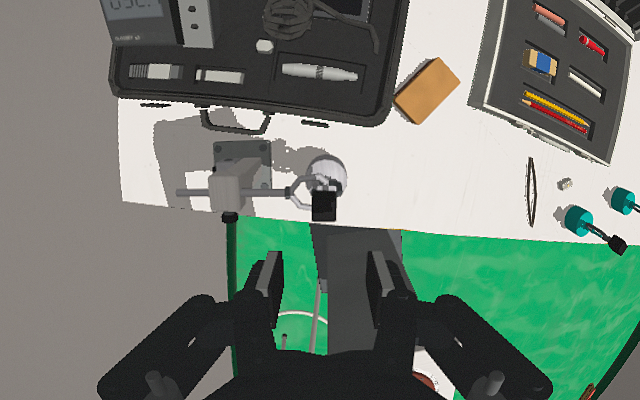

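The weight hangs upright and still at wrist (323,195), and two frames 0.5 s apart differ only by noise. The bystanders look unmoved, so I'm handing in.

```bash
python3 -c "
from plant import job_done
print(job_done())"
```

```text
the job is handed in; nothing more can be done
None
```

The steel check weight is hanging upright and still from the D-shaped eye, with the gate shut behind the bar. I let go of it, moved the gripper clear above, and handed in at about 15 s.

- **How it went:** I gripped the weight by its grip block. I pushed the gate open against the end bar at about 3–4 N, then lowered the weight so the bar rose into the crook and the gate snapped shut.
- **Load on the stand:** The highest load I saw was about 7.5 N, briefly, while seating the bar. I eased up 0.2 mm before releasing. Readings come only at the end of each move, so peaks in between were not seen.
- **Last checks:**
  - The fingers are clear, and the measured tool force is about zero.
  - Two wrist pictures 0.5 s apart differ only by image noise.
  - The gate was seen shut before release; in the last views the grip block partly hides it.
  - The sanding block, sharpener and tweezers look unmoved, judged by eye only.

No check failed or disagreed.

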